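# Turn the pot to face the documentation camera and take the photograph

## Robot

A 6-joint arm with a two-finger parallel gripper is mounted at the origin on the work surface. World frame = base frame: x ahead of the robot, y to its left, z up, the work surface at z = 0. Lengths are in mm, angles in rad, forces in N, time in s.
With the tool pointing down it reaches from about 300 to 750 mm from the base axis. Payload 8.5 kg.
Tool frame: the origin (TCP) lies on the centre line of the jaws, within the pads' length; the fingertips stand 25 mm ahead of it and the grasp point (between the pads) lies 6 mm ahead of it (arm.finger_overhang is the distance from the TCP to the fingertips, in mm); z points along the fingers, y is the line along which they close (so a half turn about z gives the same grasp; the last joint's range is limited). The gripper opens to 85 mm and grips with 20 to 120 N. Pads are 22 mm wide; open, the fingers measure 114 mm over their backs; the gripper's body (76 mm by 85 mm) begins 54 mm behind the grasp point. The pads swing forward as they close: fully open they stand 13 mm farther back than shut.
Start: joints at [0.982, 0.381, 1.297, -0, 1.464, -0.215], TCP at [200.826, 512.005, 221.722] pointing down, gripper open.
Joint ranges: [-3.11, 3.11], [-0.89, 2.33], [0.22, 2.48], [-1.42, 4.56], [0.17, 2.85], [-2.88, 2.88]. Speed limits (rad/s): [2.39, 2.39, 3.14, 3.14, 3.14, 3.14].

## Interface

Orientations are given as a rotation vector (axis times angle).
In Python, from cell import readout, cams, arm gives the robot as it stands. The module is installed in compiled form; this text tells all that it offers.
- The arm moves only by the shell command python3 -m creep 'ROWS' [FORCE]. ROWS is JSON, a list of rows, each an object of numbers: "tx", "ty", "tz": the shift along the tool's x, y, z in mm; "yaw": the turn about the tool's z in rad; "grip": the finger opening in mm, from 0 to 85.4. In form: [{"tx": .., "ty": .., "tz": .., "yaw": .., "grip": ..}, ...]. A call has 1 to 12 rows; each row is the pose to reach, as a shift and turn from the pose commanded when the call began, along the tool's axes at that moment; what a row does not reach only later rows make up. A row lasts 1/8 s, in which the tool goes at most 62.5 mm and 10.7 degrees, less where a joint would pass 70% of its speed; a pose out of reach is approached as far as the arm can. A call with a gripper value outside its range is refused whole. The fingers move at their own pace and stop on an object; FORCE is the grip in N (left out, the last holds). Time passes only in rows, so rows that repeat a pose let the fingers close. It gives the time, the measured TCP pose, the force, the opening and the grip force at its end, in the units of the state.
- readout.sense(): the state, without advancing time (a new reading comes with each control period).
- cams.grab_frame(name): name is "scene" or "side" or "wrist"; returns a dict with "pixels" (420x560x3 uint8, red, green, blue), "fx", "fy", "cx", "cy" (pixels), "world_from_camera" (4x4, takes a point from camera to world coordinates); the wrist camera has in their place "tool_from_camera" (4x4, takes a point from camera to tool coordinates, whose origin is the TCP and whose axes are the flange's). Camera axes: x right, y down, z forward; pixel columns grow to the right and rows downward; lengths in mm; the calibration is good to about 2 mm. The wrist camera is an equidistant fisheye: a pixel r from the principal point sees the ray r / f radians off the axis. A picture is of the moment at which its call begins: read the wrist's pose just before it. There is no depth.
- arm.job_done(): hands the job in; it is judged then, once.
The state is a dict: "clock": time; "joint_positions": joint angles; "qd": joint speeds; "joint_efforts": joint torques, N m; "tool_pos": TCP position; "ee_rot": TCP orientation; "ft_force": force on the tool from outside, world axes, zero at the start; "ft_torque": the same for the moment, N m; "finger_gap": finger opening in mm; "finger_force": force on a finger pad.
Only numpy, scipy, OpenCV 4.12 (cv2) and the standard library are available. Lean on these libraries where they do the work, as an engineer would, in place of code of your own. Each camera call takes 0.05 s, during which the arm holds its last target. There are 200 camera calls.

## Task

With a fingertip, gently push the arms of the turntable round until its red arm points straight at the camera lens, leaving it at rest there; only then press the green shutter button right down with a fingertip and let it come up again. Do not grip the turntable, do not touch the pot standing on it or the camera, and leave everything else on the table where it is.

Things in the scene. Friction and masses are not known exactly. Their poses are not given: they have to be found in the camera images.
- turntable: Turning wheel: white disc, 144 mm diameter, 24 mm thick, dark rubber top, with four radial arms 90 degrees apart, one red, three black. Origin on the axis, at the disc's underside, 36 mm above the table; z up is the turning axis, x lies along the red arm. Turns either way, no stop within a whole turn; takes about 0.15 N m (1 to 2 N at an arm) and stays where it is left.
- red_tip (a point): Outer end of the red arm, 140 mm from the axis, 48 mm above the table. All four arms are bars 14 mm wide from the disc's rim (72 mm from the axis) to 140 mm, and lie 38 to 58 mm above the table; beneath them is only the turntable's foot (170 mm diameter, 12 mm high at its edge) and the flat camera bar. The red one has a white stripe.
- pot: Blue glazed pot, 86 mm wide at the belly, 100 mm tall, about 350 g, standing loose in the middle of the turntable's disc (its foot 60 mm above the table, its top 160 mm) and turning with it. Origin at the centre of its underside, z up.
- camera_rig: Camera rig, fixed: an aluminium bar 6 mm high, 30 mm wide, runs from under the turntable out to the camera's foot; there, 219 to 303 mm from the axis, stands a black camera 115 mm wide, its top 172 mm above the table. Origin on the turntable's axis at table height; x points from the axis to the camera, z up.
- lens (a point): Centre of the camera lens's front face, 220 mm from the turntable's axis and 119 mm above the table; it looks at the axis.
- shutter (a joint): Travel of the green shutter button, m: 0 up, 0.007 fully down. Spring-loaded, about 1.5 N to start moving and 5 N fully down; it comes up again by itself.
- shutter_top (a point): Centre of the top of the green button (32 mm diameter, in a black collar of 48 mm) on the grey release box (80 x 70 mm, 25 mm high, fixed to the table); 47 mm above the table when up. It is pressed straight down. The box stands either to the robot's right or to its left.
- jar: Amber glass jar with a white lid, 60 mm in diameter, 70 mm tall, loose; stands on the side where the release box is not. Origin at the centre of its underside.
- bottle: White plastic bottle with a blue cap, 56 mm in diameter, 130 mm tall, loose, on the right of the table. Origin at the centre of its underside.
- brush: Brush, 180 mm long, lying loose on the right of the table.
- sherd_a: Terracotta sherd about 55 x 40 x 10 mm, loose in the white tray (210 x 160 x 35 mm) on the left of the table.
- sherd_b: A second such sherd in the same tray.
Mind the look-alikes: they are no part of the job. What is shaped like the part that bears shutter but brown is not meant. Of the things shaped like the pot, the blue one is meant.

How it is judged:
By the outcome, as a careful person would: the job done as asked, in the order asked, and still so for the second after the job is handed in, with the robot touching nothing.
It also fails if it takes over 64 s, if anything falls off the work surface, if the arm or the gripper's body presses on something with over 40 N, if the wrist force passes 120 N, or if a joint passes its speed limit or range.

## Working session

There is one attempt and no reset: what is moved stays moved. The work goes in short steps, Python scripts to look and compute and a shell command to move; the robot and the scene stay as the last step left them, time stands still between calls to the robot, and variables do not carry over. Pictures are saved under pics/ and viewed, at most 11 in all, crops included, and the job is handed in when it is done.

```bash
mkdir -p pics; cat > h.py <<'E'
import numpy as np,cv2
from cell import readout,cams,arm
def ray(f,u,v):
    T=np.array(f["world_from_camera"]);d=np.array([(u-f["cx"])/f["fx"],(v-f["cy"])/f["fy"],1.])
    return T[:3,3],T[:3,:3]@d
def atz(f,u,v,z):
    o,d=ray(f,u,v);return o+d*(z-o[2])/d[2]
def proj(f,p):
    T=np.linalg.inv(np.array(f["world_from_camera"]));q=T[:3,:3]@np.array(p)+T[:3,3]
    return np.array([f["fx"]*q[0]/q[2]+f["cx"],f["fy"]*q[1]/q[2]+f["cy"]])
def tri(*L):
    A=0;b=0
    for f,u,v in L:
        o,d=ray(f,u,v);d=d/np.linalg.norm(d);P=np.eye(3)-np.outer(d,d);A=A+P;b=b+P@o
    return np.linalg.solve(A,b)
E
python3 - <<'E'
from h import *
import pickle
for n in("scene","side"):
    f=cams.grab_frame(n);pickle.dump(f,open(n+".pkl","wb"));cv2.imwrite(f"pics/{n}0.png",cv2.resize(f["pixels"][:,:,::-1],(800,600)))
    print(n,f["fx"],np.round(f["world_from_camera"],2).tolist())
s=readout.sense();print(s["tool_pos"],s["ee_rot"],s["clock"],s["finger_gap"])
print(cv2.Rodrigues(np.array(s["ee_rot"],float))[0].round(3))
E
```

```text
scene 473.8447737280534 [[0.35, 0.71, -0.61, 1469.29], [0.94, -0.26, 0.23, -316.01], [0.0, -0.65, -0.76, 1157.75], [0.0, 0.0, 0.0, 1.0]]
side 480.3521839361125 [[-0.98, -0.13, 0.12, 437.71], [-0.18, 0.7, -0.69, 994.78], [0.0, -0.71, -0.71, 1143.42], [0.0, 0.0, 0.0, 1.0]]
[200.69375267 511.78166218 221.18103743] [-5.83651261e-01 -3.08640662e+00  1.88731325e-03] 0.1 85.7531856334177
[[-0.931  0.365 -0.001]
 [ 0.365  0.931 -0.001]
 [ 0.    -0.001 -1.   ]]
```

View pics/scene0.png

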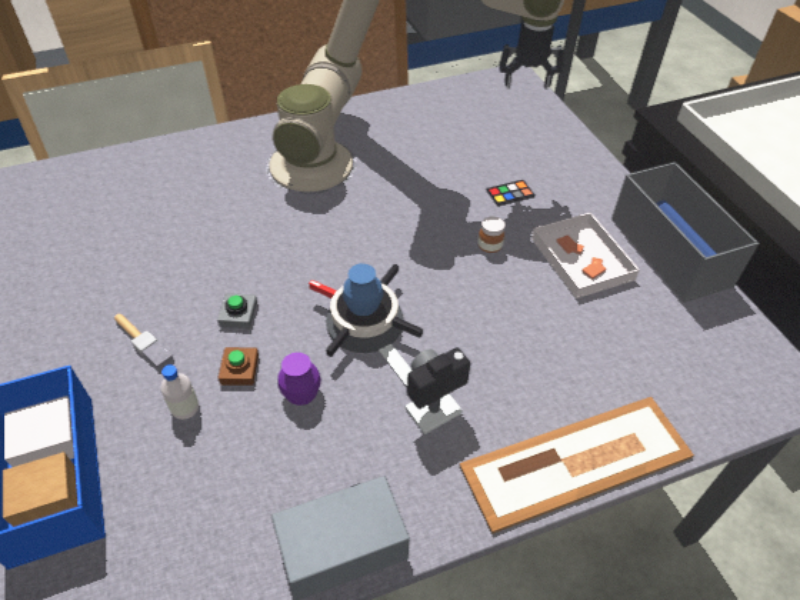

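View pics/side0.png

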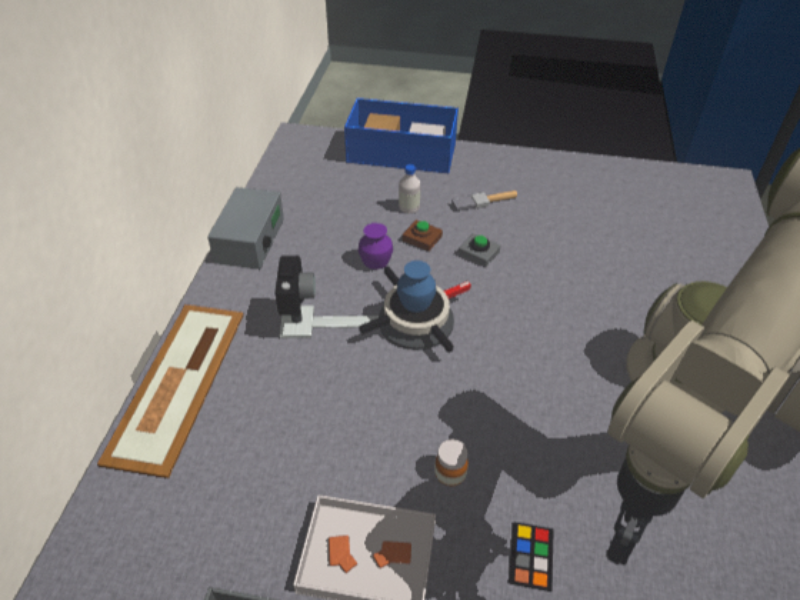

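The scene view shows the red arm tip at (312,286), the blue pot at (363,290) and the camera at (437,375). There are two green buttons. One is on a grey box at (237,303), the other on a brown box at (237,358). The grey one fits, and brown is the stated look-alike. The pots are blue at (363,290) and purple at (299,378), and blue is the one meant. Next I'll enlarge both views.

```bash
python3 - <<'E'
from h import *
import pickle
for n,(x,y,w,h) in {"scene":(145,175,200,140),"side":(180,150,190,133)}.items():
    f=pickle.load(open(n+".pkl","rb"))
    c=cv2.resize(f["pixels"][y:y+h,x:x+w,::-1],None,fx=4,fy=4,interpolation=cv2.INTER_CUBIC)
    cv2.imwrite(f"pics/{n}1.png",c)
E
```

```text
(no output)
```

View pics/scene1.png

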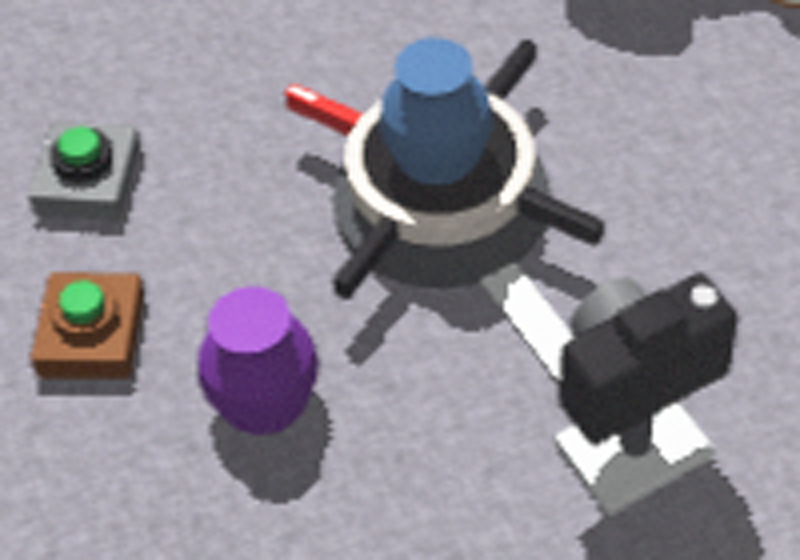

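View pics/side1.png

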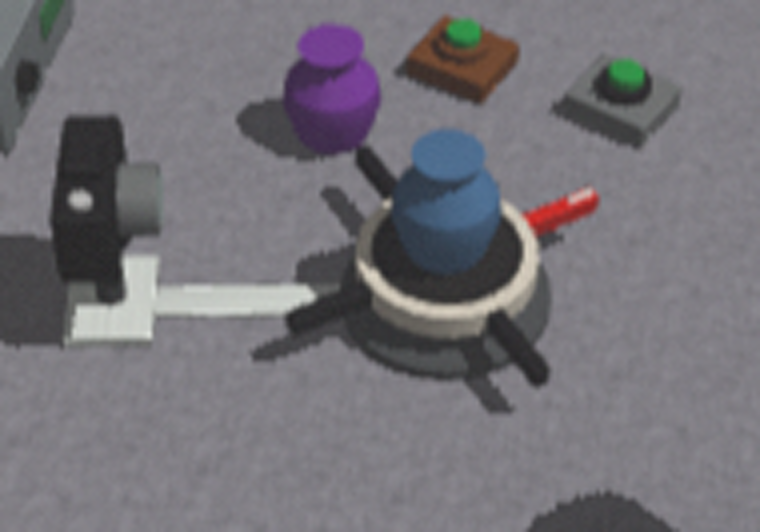

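```bash
cat > m.py <<'E'
from h import *
import pickle
S=pickle.load(open("scene.pkl","rb"));D=pickle.load(open("side.pkl","rb"))
s=lambda x,y:(S,145+x/4,175+y/4)
d=lambda x,y:(D,180+x/4,150+y/4)
P={"red":(s(290,96),d(594,197)),"k1":(s(530,50),d(542,373)),"k2":(s(598,230),d(293,318)),"k3":(s(344,284),d(365,155)),"btn":(s(79,143),d(627,72)),"pot":(s(433,65),d(448,155)),"brown":(s(81,302),d(463,33))}
R={k:tri(*v) for k,v in P.items()}
for k in R:print(k,R[k].round(1),[np.round(proj(f,R[k])-[u,v],1).tolist() for f,u,v in P[k]])
tips=[R[k] for k in("red","k1","k2","k3")];c=np.mean(tips,0);print("axis",c.round(1))
for t in tips:print(np.linalg.norm((t-c)[:2]).round(1),np.degrees(np.arctan2(*(t-c)[1::-1])).round(1))
print("bar side mid",atz(*d(155,300),6),atz(*d(300,298),6))
print("bar scene edges", [atz(*s(*q),6).round(1).tolist() for q in((503,290),(558,375),(520,268),(572,330))])
print("purple",[atz(*q,100).round(1).tolist() for q in (s(250,320),d(331,46))])
for q in (d(152,200),):print("lens side",atz(*q,119).round(1))
E
python3 m.py
```

```text
red [ 465.8 -132.4   46.3] [[-0.4, -0.3], [-0.4, 0.3]]
k1 [485.   62.4  47.2] [[-0.5, -0.4], [-0.6, 0.4]]
k2 [677.8  44.2  50.1] [[-0.4, -0.3], [-0.4, 0.2]]
k3 [ 658.  -146.5   47.4] [[-0.4, -0.3], [-0.3, 0.2]]
btn [ 453.1 -298.4   41.8] [[-0.2, -0.2], [-0.2, 0.2]]
pot [574.1 -45.  156.9] [[0.0, 0.0], [0.0, -0.0]]
brown [ 602.3 -328.4   39.3] [[-0.1, -0.1], [-0.1, 0.1]]
axis [571.6 -43.1  47.7]
138.5 -139.8
136.5 129.4
137.4 39.4
134.7 -50.2
bar side mid [799.23919873   5.97774931   6.        ] [685.61227616 -17.29977486   6.        ]
bar scene edges [[675.9, -29.2, 6.0], [761.3, -18.0, 6.0], [661.0, -10.0, 6.0], [727.9, 6.1, 6.0]]
purple [[704.6, -222.8, 100.0], [699.5, -219.0, 100.0]]
lens side [792.4   5.3 119. ]
```

```bash
python3 -m creep '[{"tx":-40,"ty":-25,"yaw":-0.1,"grip":0},{"tx":-90,"ty":-57,"yaw":-0.2,"grip":0},{"tx":-140,"ty":-89,"yaw":-0.3,"grip":0},{"tx":-190,"ty":-120,"yaw":-0.374,"grip":0},{"tx":-240,"ty":-152,"yaw":-0.374,"grip":0},{"tx":-290,"ty":-184,"yaw":-0.374,"grip":0},{"tx":-340,"ty":-215,"yaw":-0.374,"grip":0},{"tx":-390,"ty":-247,"yaw":-0.374,"grip":0},{"tx":-430,"ty":-272,"yaw":-0.374,"grip":0},{"tx":-467,"ty":-296,"yaw":-0.374,"grip":0},{"tx":-467,"ty":-296,"yaw":-0.374,"grip":0},{"tx":-467,"ty":-296,"yaw":-0.374,"grip":0}]' 20
```

```text
invalid input at $[0]: expected keys tx, ty, tz, yaw, grip
```

```bash
python3 -m creep '[{"tx":-40,"ty":-25,"tz":0,"yaw":-0.1,"grip":0},{"tx":-90,"ty":-57,"tz":0,"yaw":-0.2,"grip":0},{"tx":-140,"ty":-89,"tz":0,"yaw":-0.3,"grip":0},{"tx":-190,"ty":-120,"tz":0,"yaw":-0.374,"grip":0},{"tx":-240,"ty":-152,"tz":0,"yaw":-0.374,"grip":0},{"tx":-290,"ty":-184,"tz":0,"yaw":-0.374,"grip":0},{"tx":-340,"ty":-215,"tz":0,"yaw":-0.374,"grip":0},{"tx":-390,"ty":-247,"tz":0,"yaw":-0.374,"grip":0},{"tx":-430,"ty":-272,"tz":0,"yaw":-0.374,"grip":0},{"tx":-467,"ty":-296,"tz":0,"yaw":-0.374,"grip":0},{"tx":-467,"ty":-296,"tz":0,"yaw":-0.374,"grip":0},{"tx":-467,"ty":-296,"tz":0,"yaw":-0.374,"grip":0}]' 20; python3 -c "
from h import *
s=readout.sense();print(cv2.Rodrigues(np.array(s['ee_rot'],float))[0].round(3),s['joint_positions'],s['tool_pos'])"
```

```text
clock: 1.6
tool_pos: [527.0, 66.4, 221.4]
ee_rot: [0.0, -3.14, -0.0]
ft_force: [-0.4, -0.1, 0.1]
finger_gap: 0.1
finger_force: 0.0
[[-1.    -0.    -0.001]
 [-0.     1.     0.   ]
 [ 0.001  0.    -1.   ]] [-9.79220377e-02  3.48192917e-01  1.34920344e+00  1.95097974e-04
  1.44532848e+00 -1.66898418e+00] [526.95477684  66.35149883 221.40081528]
```

```bash
python3 -m creep '[{"tx":0,"ty":0,"tz":40,"yaw":0,"grip":0},{"tx":0,"ty":0,"tz":80,"yaw":0,"grip":0},{"tx":0,"ty":0,"tz":115,"yaw":0,"grip":0},{"tx":0,"ty":0,"tz":140,"yaw":0,"grip":0},{"tx":0,"ty":0,"tz":155,"yaw":0,"grip":0},{"tx":0,"ty":0,"tz":160,"yaw":0,"grip":0},{"tx":0,"ty":0,"tz":160,"yaw":0,"grip":0}]'; python3 - <<'E'
import numpy as np
c=np.array([572,-43.5])
p0=np.array([527,66.4])
for a in range(112,226,6):
    q=c+118*np.array([np.cos(np.radians(a)),np.sin(np.radians(a))])-p0;print(a,"tx %.0f ty %.0f"%(-q[0],q[1]))
E
```

```text
clock: 2.48
tool_pos: [527.7, 66.2, 62.2]
ee_rot: [-0.001, 3.141, -0.0]
ft_force: [0.2, 0.3, 0.2]
finger_gap: 0.1
finger_force: 0.0
112 tx -1 ty -0
118 tx 10 ty -6
124 tx 21 ty -12
130 tx 31 ty -20
136 tx 40 ty -28
142 tx 48 ty -37
148 tx 55 ty -47
154 tx 61 ty -58
160 tx 66 ty -70
166 tx 69 ty -81
172 tx 72 ty -93
178 tx 73 ty -106
184 tx 73 ty -118
190 tx 71 ty -130
196 tx 68 ty -142
202 tx 64 ty -154
208 tx 59 ty -165
214 tx 53 ty -176
220 tx 45 ty -186
```

```bash
python3 -m creep '[{"tx":5,"ty":-3,"tz":0,"yaw":0,"grip":0},{"tx":10,"ty":-6,"tz":0,"yaw":0,"grip":0},{"tx":15,"ty":-9,"tz":0,"yaw":0,"grip":0},{"tx":21,"ty":-12,"tz":0,"yaw":0,"grip":0},{"tx":26,"ty":-16,"tz":0,"yaw":0,"grip":0},{"tx":31,"ty":-20,"tz":0,"yaw":0,"grip":0},{"tx":36,"ty":-24,"tz":0,"yaw":0,"grip":0},{"tx":40,"ty":-28,"tz":0,"yaw":0,"grip":0},{"tx":44,"ty":-32,"tz":0,"yaw":0,"grip":0},{"tx":48,"ty":-37,"tz":0,"yaw":0,"grip":0},{"tx":52,"ty":-42,"tz":0,"yaw":0,"grip":0},{"tx":55,"ty":-47,"tz":0,"yaw":0,"grip":0}]'
python3 -m creep '[{"tx":3,"ty":-5,"tz":0,"yaw":0,"grip":0},{"tx":6,"ty":-11,"tz":0,"yaw":0,"grip":0},{"tx":9,"ty":-17,"tz":0,"yaw":0,"grip":0},{"tx":11,"ty":-23,"tz":0,"yaw":0,"grip":0},{"tx":13,"ty":-29,"tz":0,"yaw":0,"grip":0},{"tx":14,"ty":-34,"tz":0,"yaw":0,"grip":0},{"tx":16,"ty":-40,"tz":0,"yaw":0,"grip":0},{"tx":17,"ty":-46,"tz":0,"yaw":0,"grip":0},{"tx":18,"ty":-52,"tz":0,"yaw":0,"grip":0},{"tx":18,"ty":-57,"tz":0,"yaw":0,"grip":0},{"tx":18,"ty":-62,"tz":0,"yaw":0,"grip":0},{"tx":18,"ty":-67,"tz":0,"yaw":0,"grip":0}]'
python3 - <<'E'
from h import *
f=cams.grab_frame("scene")
cv2.imwrite("pics/scene2.png",cv2.resize(f["pixels"][150:325,130:380,::-1],None,fx=3,fy=3,interpolation=cv2.INTER_CUBIC))
E
```

```text
clock: 3.98
tool_pos: [472.2, 18.5, 61.7]
ee_rot: [0.0, -3.142, -0.0]
ft_force: [-0.1, -0.6, -0.7]
finger_gap: -0.1
finger_force: 0.0
clock: 5.48
tool_pos: [454.5, -48.4, 61.7]
ee_rot: [0.0, -3.142, 0.0]
ft_force: [-0.0, 0.2, -0.3]
finger_gap: 0.1
finger_force: 0.0
```

View pics/scene2.png

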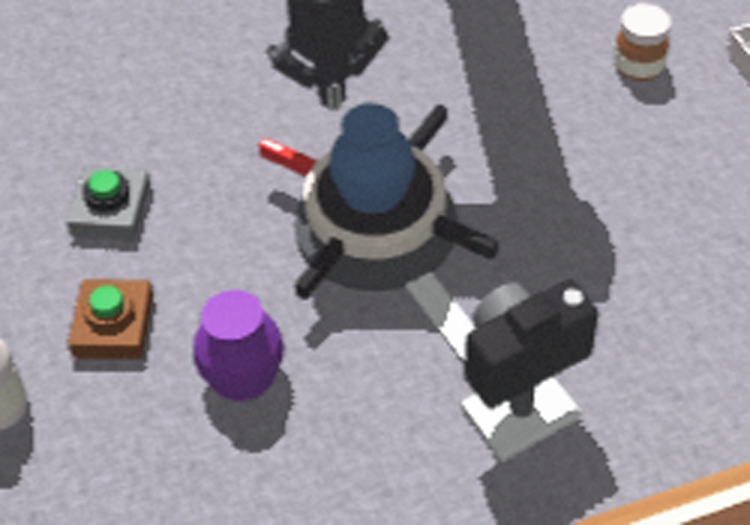

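```bash
python3 - <<'E'
from h import *
import pickle
S=pickle.load(open("scene.pkl","rb"));f=S
print(arm.finger_overhang)
g=lambda p:((proj(f,p)-[130,150])*3).round(0).tolist()
for z in(37,45,60,80):print(z,g([454.5,-48.4,z]))
for k,p in {"red":[465.8,-132.4,47],"k1":[485,62.4,48],"btn":[453,-298,47],"pot":[574,-45,160]}.items():print(k,g(p))
a=cams.grab_frame("side")
print([ (np.round(proj(a,[454.5,-48.4,z]))-[180,150])*4 for z in (37,60)])
cv2.imwrite("pics/side2.png",cv2.resize(a["pixels"][150:283,180:370,::-1],None,fx=4,fy=4,interpolation=cv2.INTER_CUBIC))
print(np.abs(f["world_from_camera"]-np.array(cams.grab_frame("scene")["world_from_camera"])).max())
E
```

```text
25.0
37 [335.0, 124.0]
45 [334.0, 119.0]
60 [334.0, 110.0]
80 [333.0, 97.0]
red [261.0, 146.0]
k1 [441.0, 111.0]
btn [103.0, 178.0]
pot [370.0, 122.0]
[array([596., 284.]), array([596., 264.])]
0.0
```

View pics/side2.png

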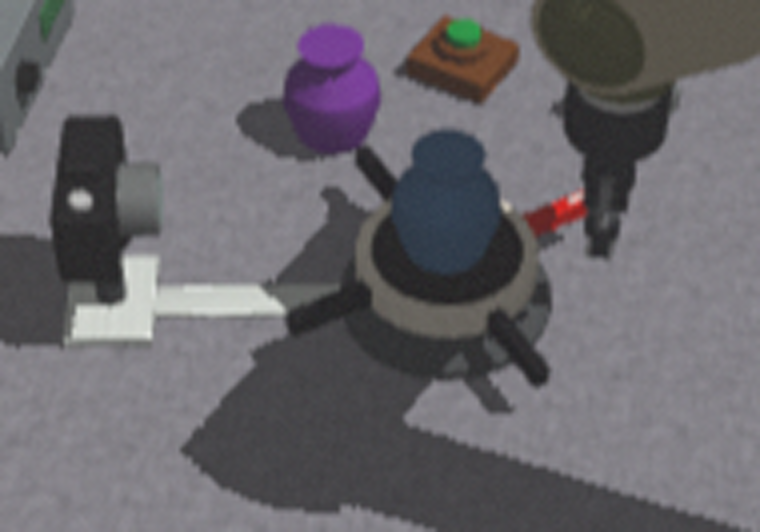

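```bash
python3 - <<'E'
from h import *
import pickle
S=pickle.load(open("scene.pkl","rb"));D=pickle.load(open("side.pkl","rb"))
for a,b in (((335,106),(600,255)),((333,102),(598,250))):
    t=((S,130+a[0]/3,150+a[1]/3),(D,180+b[0]/4,150+b[1]/4));p=tri(*t);print(p.round(1),[np.round(proj(f,p)-[u,v],1).tolist() for f,u,v in t])
E
```

```text
[454.3 -47.7  67. ] [[-0.4, -0.4], [-0.5, 0.4]]
[455.2 -48.7  72.8] [[-0.1, -0.1], [-0.1, 0.1]]
```

The fingertip is really at z≈67–70, about 30 mm higher than the readout implies, so it passed over the arm. I'll lower it here in free space and check the force and height.

```bash
python3 -m creep '[{"tx":0,"ty":0,"tz":5,"yaw":0,"grip":0},{"tx":0,"ty":0,"tz":10,"yaw":0,"grip":0},{"tx":0,"ty":0,"tz":15,"yaw":0,"grip":0},{"tx":0,"ty":0,"tz":19,"yaw":0,"grip":0},{"tx":0,"ty":0,"tz":22,"yaw":0,"grip":0},{"tx":0,"ty":0,"tz":25,"yaw":0,"grip":0},{"tx":0,"ty":0,"tz":25,"yaw":0,"grip":0}]'
python3 - <<'E'
from h import *
a=cams.grab_frame("scene")["pixels"][165:225,210:270,::-1];b=cams.grab_frame("side")["pixels"][180:240,300:360,::-1]
cv2.imwrite("pics/tip.png",np.hstack([cv2.resize(i,(390,390),interpolation=cv2.INTER_CUBIC) for i in(a,b)]))
E
```

```text
clock: 6.5
tool_pos: [454.4, -48.1, 36.6]
ee_rot: [0.0, -3.141, -0.0]
ft_force: [0.3, 0.1, 0.9]
finger_gap: 0.4
finger_force: 0.0
```

View pics/tip.png

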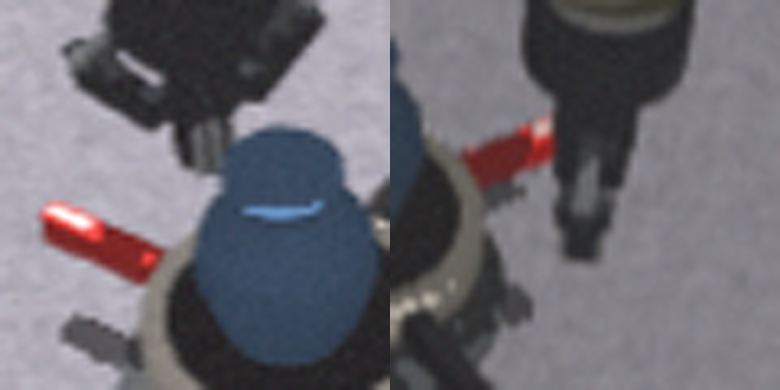

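```bash
python3 -m creep '[{"tx":0,"ty":-4,"tz":3,"yaw":0,"grip":0},{"tx":0,"ty":-8,"tz":6,"yaw":0,"grip":0},{"tx":-1,"ty":-16,"tz":6,"yaw":0,"grip":0},{"tx":-3,"ty":-24,"tz":6,"yaw":0,"grip":0},{"tx":-5,"ty":-32,"tz":6,"yaw":0,"grip":0},{"tx":-8,"ty":-39,"tz":6,"yaw":0,"grip":0},{"tx":-10,"ty":-43,"tz":6,"yaw":0,"grip":0},{"tx":-12,"ty":-47,"tz":6,"yaw":0,"grip":0},{"tx":-14,"ty":-51,"tz":6,"yaw":0,"grip":0},{"tx":-15,"ty":-54,"tz":6,"yaw":0,"grip":0},{"tx":-17,"ty":-57,"tz":6,"yaw":0,"grip":0},{"tx":-19,"ty":-60,"tz":6,"yaw":0,"grip":0}]'
python3 - <<'E'
from h import *
s=readout.sense();p=s["tool_pos"];print(p,s["ft_force"])
c=np.array([572,-43.5]);r=p[:2]-c;a0=np.degrees(np.arctan2(r[1],r[0]))%360;print(np.hypot(*r),a0)
for a in np.arange(a0+4,a0+66,3.5):
    q=c+118*np.array([np.cos(np.radians(a)),np.sin(np.radians(a))])-p[:2];print("%.0f tx %.0f ty %.0f"%(a,-q[0],q[1]))
f=cams.grab_frame("scene");im=f["pixels"].astype(int)
m=(im[:,:,0]>120)&(im[:,:,1]<70)&(im[:,:,2]<70);ys,xs=np.nonzero(m[180:260,200:330]);print("red px",xs.min()+200,xs.max()+200,ys.min()+180,ys.max()+180)
E
```

```text
clock: 8.1
tool_pos: [473.5, -108.1, 30.7]
ee_rot: [0.0, -3.141, -0.0]
ft_force: [0.4, 2.0, 0.0]
finger_gap: 0.3
finger_force: 0.6
[ 473.54366486 -108.09581075   30.68614289] [0.3871868  2.0352603  0.00858594]
117.75512173919121 213.26831453501472
217 tx -5 ty -7
221 tx -9 ty -12
224 tx -14 ty -18
228 tx -19 ty -23
231 tx -25 ty -27
235 tx -30 ty -32
238 tx -36 ty -36
242 tx -43 ty -39
245 tx -49 ty -43
249 tx -56 ty -45
252 tx -63 ty -48
256 tx -69 ty -50
259 tx -76 ty -51
263 tx -84 ty -52
266 tx -91 ty -53
270 tx -98 ty -53
273 tx -105 ty -53
277 tx -112 ty -53
red px 215 233 200 209
```

Contact is made at about 2 N. Continue along the arc.

```bash
python3 -m creep '[{"tx":-5,"ty":-7,"tz":0,"yaw":0,"grip":0},{"tx":-9,"ty":-12,"tz":0,"yaw":0,"grip":0},{"tx":-14,"ty":-18,"tz":0,"yaw":0,"grip":0},{"tx":-19,"ty":-23,"tz":0,"yaw":0,"grip":0},{"tx":-25,"ty":-27,"tz":0,"yaw":0,"grip":0},{"tx":-30,"ty":-32,"tz":0,"yaw":0,"grip":0},{"tx":-36,"ty":-36,"tz":0,"yaw":0,"grip":0},{"tx":-43,"ty":-39,"tz":0,"yaw":0,"grip":0},{"tx":-49,"ty":-43,"tz":0,"yaw":0,"grip":0},{"tx":-56,"ty":-45,"tz":0,"yaw":0,"grip":0},{"tx":-63,"ty":-48,"tz":0,"yaw":0,"grip":0},{"tx":-69,"ty":-50,"tz":0,"yaw":0,"grip":0}]'
python3 -m creep '[{"tx":-7,"ty":-1,"tz":0,"yaw":0,"grip":0},{"tx":-14,"ty":-2,"tz":0,"yaw":0,"grip":0},{"tx":-21,"ty":-3,"tz":0,"yaw":0,"grip":0},{"tx":-25,"ty":-3,"tz":0,"yaw":0,"grip":0},{"tx":-27,"ty":-3,"tz":0,"yaw":0,"grip":0},{"tx":-27,"ty":-3,"tz":0,"yaw":0,"grip":0}]'
python3 - <<'E'
from h import *
import pickle
S=cams.grab_frame("scene");D=cams.grab_frame("side");pickle.dump((S,D),open("p3.pkl","wb"))
a=S["pixels"][180:270,215:315,::-1];b=D["pixels"][175:265,235:335,::-1]
cv2.imwrite("pics/p3.png",np.hstack([cv2.resize(i,(400,360),interpolation=cv2.INTER_CUBIC) for i in(a,b)]))
E
```

```text
clock: 9.65
tool_pos: [543.0, -158.2, 30.7]
ee_rot: [0.0, -3.142, -0.0]
ft_force: [-1.5, 1.0, 0.6]
finger_gap: -0.0
finger_force: 0.6
clock: 10.4
tool_pos: [569.8, -161.2, 30.8]
ee_rot: [-0.0, 3.141, -0.001]
ft_force: [-0.1, 0.5, -0.8]
finger_gap: -0.0
finger_force: 0.0
```

View pics/p3.png

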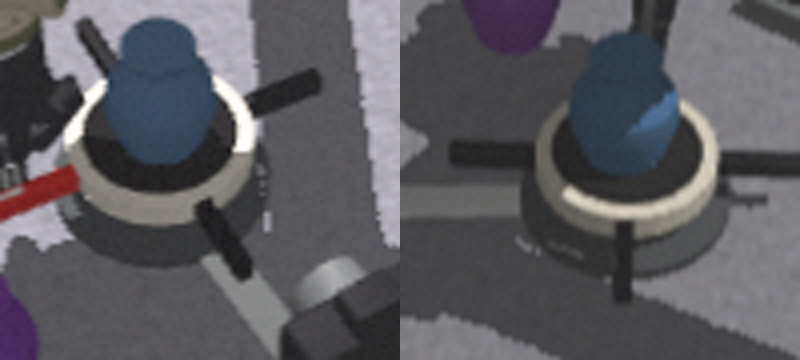

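```bash
python3 - <<'E'
from h import *
import pickle
S,D=pickle.load(open("p3.pkl","rb"))
c=np.array([572,-43.5])
s=lambda x,y:atz(S,215+x/4,180+y/4,48)[:2]-c
d=lambda x,y:atz(D,235+x/4,175+y/4,48)[:2]-c
for n,q in {"s1":s(318,80),"s2":s(240,270),"s3":s(86,27),"d1":d(52,153),"d2":d(224,296)}.items():print(n,np.hypot(*q).round(1),np.degrees(np.arctan2(q[1],q[0])).round(1))
p=np.array([569.8,-161.2])
for a in (262,240,220,200,180,172,160,152):
  for r in (118,165):
    q=c+r*np.array([np.cos(np.radians(a)),np.sin(np.radians(a))])-p;print("%d r%d tx %.0f ty %.0f"%(a,r,-q[0],q[1]))
E
```

```text
s1 138.4 96.1
s2 138.0 6.4
s3 133.9 -173.0
d1 137.8 8.6
d2 141.2 98.2
262 r118 tx 14 ty 1
262 r165 tx 21 ty -46
240 r118 tx 57 ty 16
240 r165 tx 80 ty -25
220 r118 tx 88 ty 42
220 r165 tx 124 ty 12
200 r118 tx 109 ty 77
200 r165 tx 153 ty 61
180 r118 tx 116 ty 118
180 r165 tx 163 ty 118
172 r118 tx 115 ty 134
172 r165 tx 161 ty 141
160 r118 tx 109 ty 158
160 r165 tx 153 ty 174
152 r118 tx 102 ty 173
152 r165 tx 143 ty 195
```

```bash
python3 -m creep '[{"tx":8,"ty":0,"tz":0,"yaw":0,"grip":0},{"tx":14,"ty":1,"tz":-30,"yaw":0,"grip":0},{"tx":20,"ty":2,"tz":-50,"yaw":0,"grip":0},{"tx":57,"ty":16,"tz":-50,"yaw":0,"grip":0},{"tx":88,"ty":42,"tz":-50,"yaw":0,"grip":0},{"tx":109,"ty":77,"tz":-50,"yaw":0,"grip":0},{"tx":116,"ty":118,"tz":-50,"yaw":0,"grip":0},{"tx":114,"ty":144,"tz":-50,"yaw":0,"grip":0},{"tx":114,"ty":144,"tz":-40,"yaw":0,"grip":0},{"tx":114,"ty":144,"tz":-15,"yaw":0,"grip":0},{"tx":114,"ty":144,"tz":0,"yaw":0,"grip":0},{"tx":114,"ty":144,"tz":0,"yaw":0,"grip":0}]'
python3 - <<'E'
import numpy as np
from h import *
s=readout.sense();p=s["tool_pos"][:2];c=np.array([572,-43.5]);r=p-c;a0=np.degrees(np.arctan2(r[1],r[0]))%360;print(p,a0,s["ft_force"])
def run(aa,p):
    for a in aa:
        q=c+118*np.array([np.cos(np.radians(a)),np.sin(np.radians(a))])-p;print("%.0f tx %.0f ty %.0f"%(a,-q[0],q[1]))
    return q+p
p=run(np.linspace(168,204,13)[1:],p);print();p=run(np.linspace(204,246,13)[1:],p);print();run(range(248,278,2),p)
E
```

```text
clock: 12.0
tool_pos: [454.9, -17.8, 29.8]
ee_rot: [-0.001, -3.139, -0.001]
ft_force: [0.8, -1.2, 0.6]
finger_gap: -0.2
finger_force: 0.0
[454.87905923 -17.8243189 ] 167.63501598582545 [ 0.76412941 -1.23564892  0.64149818]
171 tx -1 ty -7
174 tx 0 ty -13
177 tx 1 ty -20
180 tx 1 ty -26
183 tx 1 ty -32
186 tx 0 ty -38
189 tx -1 ty -44
192 tx -2 ty -50
195 tx -3 ty -56
198 tx -5 ty -62
201 tx -7 ty -68
204 tx -9 ty -74

208 tx -3 ty -6
211 tx -7 ty -13
214 tx -11 ty -19
218 tx -15 ty -25
222 tx -19 ty -30
225 tx -24 ty -35
228 tx -30 ty -40
232 tx -35 ty -45
236 tx -41 ty -49
239 tx -47 ty -53
242 tx -53 ty -57
246 tx -60 ty -60

248 tx -4 ty -2
250 tx -8 ty -3
252 tx -12 ty -4
254 tx -15 ty -6
256 tx -19 ty -7
258 tx -23 ty -8
260 tx -28 ty -8
262 tx -32 ty -9
264 tx -36 ty -10
266 tx -40 ty -10
268 tx -44 ty -10
270 tx -48 ty -10
272 tx -52 ty -10
274 tx -56 ty -10
276 tx -60 ty -10
```

```bash
python3 -m creep '[{"tx":0,"ty":-6,"tz":0,"yaw":0,"grip":0},{"tx":0,"ty":-12,"tz":0,"yaw":0,"grip":0},{"tx":1,"ty":-17,"tz":0,"yaw":0,"grip":0},{"tx":1,"ty":-22,"tz":0,"yaw":0,"grip":0},{"tx":1,"ty":-28,"tz":0,"yaw":0,"grip":0},{"tx":0,"ty":-34,"tz":0,"yaw":0,"grip":0},{"tx":-1,"ty":-41,"tz":0,"yaw":0,"grip":0},{"tx":-2,"ty":-48,"tz":0,"yaw":0,"grip":0},{"tx":-3,"ty":-55,"tz":0,"yaw":0,"grip":0},{"tx":-5,"ty":-62,"tz":0,"yaw":0,"grip":0},{"tx":-7,"ty":-68,"tz":0,"yaw":0,"grip":0},{"tx":-9,"ty":-74,"tz":0,"yaw":0,"grip":0}]'
python3 -m creep '[{"tx":-3,"ty":-6,"tz":0,"yaw":0,"grip":0},{"tx":-7,"ty":-13,"tz":0,"yaw":0,"grip":0},{"tx":-11,"ty":-19,"tz":0,"yaw":0,"grip":0},{"tx":-15,"ty":-25,"tz":0,"yaw":0,"grip":0},{"tx":-19,"ty":-30,"tz":0,"yaw":0,"grip":0},{"tx":-24,"ty":-35,"tz":0,"yaw":0,"grip":0},{"tx":-30,"ty":-40,"tz":0,"yaw":0,"grip":0},{"tx":-35,"ty":-45,"tz":0,"yaw":0,"grip":0},{"tx":-41,"ty":-49,"tz":0,"yaw":0,"grip":0},{"tx":-47,"ty":-53,"tz":0,"yaw":0,"grip":0},{"tx":-53,"ty":-57,"tz":0,"yaw":0,"grip":0},{"tx":-60,"ty":-60,"tz":0,"yaw":0,"grip":0}]'
python3 -m creep '[{"tx":-6,"ty":-2,"tz":0,"yaw":0,"grip":0},{"tx":-12,"ty":-4,"tz":0,"yaw":0,"grip":0},{"tx":-18,"ty":-6,"tz":0,"yaw":0,"grip":0},{"tx":-24,"ty":-8,"tz":0,"yaw":0,"grip":0},{"tx":-30,"ty":-9,"tz":0,"yaw":0,"grip":0},{"tx":-36,"ty":-10,"tz":0,"yaw":0,"grip":0},{"tx":-41,"ty":-10,"tz":0,"yaw":0,"grip":0},{"tx":-44,"ty":-10,"tz":0,"yaw":0,"grip":0},{"tx":-44,"ty":-10,"tz":0,"yaw":0,"grip":0}]'
python3 - <<'E'
from h import *
import pickle
S=cams.grab_frame("scene");D=cams.grab_frame("side");pickle.dump((S,D),open("p4.pkl","wb"))
a=S["pixels"][180:280,215:315,::-1];b=D["pixels"][165:265,235:335,::-1]
cv2.imwrite("pics/p4.png",np.hstack([cv2.resize(i,(400,400),interpolation=cv2.INTER_CUBIC) for i in(a,b)]))
c=np.array([572,-43.5])
# red arm: centroid of red pixels per view on z=55 plane, PCA
for f in(S,D):
    h=cv2.cvtColor(f["pixels"],cv2.COLOR_RGB2HSV);m=((h[:,:,0]<6)|(h[:,:,0]>174))&(h[:,:,1]>170)&(h[:,:,2]>60)
    y,x=np.nonzero(m);P=np.array([atz(f,u,v,52)[:2] for u,v in zip(x,y)]);q=P-c;k=(np.hypot(*q.T)<150);q=q[k]
    print(k.sum(),np.degrees(np.arctan2(*q.mean(0)[::-1])).round(1),np.hypot(*q.T).min().round(),np.hypot(*q.T).max().round())
E
```

```text
clock: 13.5
tool_pos: [464.6, -91.5, 30.7]
ee_rot: [0.0, -3.141, -0.0]
ft_force: [0.4, 1.2, -0.5]
finger_gap: 0.2
finger_force: 0.7
clock: 15.0
tool_pos: [524.9, -151.3, 30.7]
ee_rot: [0.0, -3.141, -0.0]
ft_force: [-1.5, 1.6, -1.2]
finger_gap: 0.3
finger_force: 0.7
clock: 16.12
tool_pos: [569.0, -161.2, 30.8]
ee_rot: [-0.001, 3.141, -0.001]
ft_force: [-0.5, 0.3, -0.1]
finger_gap: -0.2
finger_force: 0.0
66 6.0 71.0 143.0
6 9.8 78.0 131.0
```

View pics/p4.png

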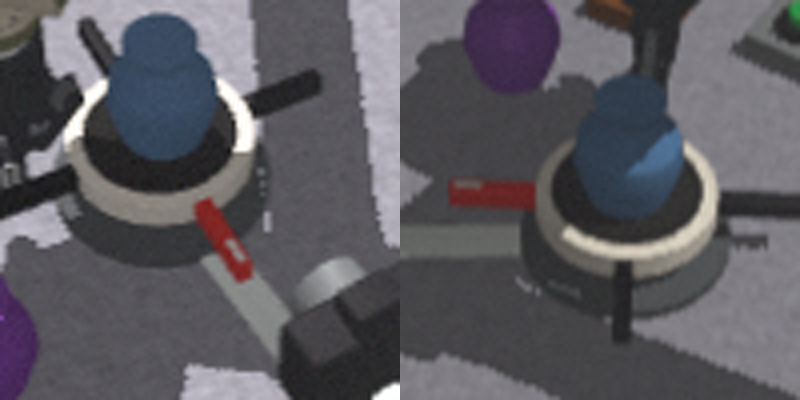

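```bash
cat > fit.py <<'E'
from h import *
import pickle,sys
from scipy.optimize import minimize
S0=pickle.load(open("scene.pkl","rb"));D0=pickle.load(open("side.pkl","rb"))
def box(c,a,r0,r1,w,z0,z1):
    e=np.array([np.cos(a),np.sin(a)]);n=np.array([-e[1],e[0]])
    return [np.r_[c+r*e+s*w/2*n,z] for r in(r0,r1) for s in(-1,1) for z in(z0,z1)]
def sil(f,B,k=8):
    h=cv2.convexHull(np.array([proj(f,p) for p in B],np.float32)+.5)
    m=np.zeros((420*k//2,560*k//2),np.uint8)
    cv2.fillPoly(m,[np.round(h*k/2).astype(int)],1);return cv2.resize(m.astype(np.float32),(560,420),interpolation=cv2.INTER_AREA)
def redmask(f):
    p=f["pixels"].astype(float);m=(p[:,:,0]>1.7*p[:,:,1]+15)&(p[:,:,0]>1.7*p[:,:,2]+10)
    return m.astype(np.float32)
def fitred(S,D,c0=(572,-43.5),a0=0.1):
    W=[]
    for f in(S,D):
        c=proj(f,[*c0,50]);m=redmask(f);y,x=np.mgrid[:420,:560];m[(x-c[0])**2+(y-c[1])**2>75**2]=0;W.append((f,m))
    def cost(v,one=None):
        return sum(((sil(f,box(v[:2],v[2]/20,72,140,14,38,58))-m)**2).sum() for i,(f,m) in enumerate(W) if one in(None,i))
    r=minimize(cost,[*c0,a0*20],method="Nelder-Mead",options=dict(initial_simplex=[[*c0,a0*20],[c0[0]+4,c0[1],a0*20],[c0[0],c0[1]+4,a0*20],[*c0,a0*20+2]]))
    print("red free",r.x[:2].round(1),np.degrees(r.x[2]/20).round(2),r.fun,[w[1].sum() for w in W])
    aa=np.radians(np.arange(-15,15.1,.25))+a0
    print("axis fixed, per view",[np.degrees(aa[np.argmin([cost([*c0,a*20],i) for a in aa])]).round(2) for i in(0,1)])
E
python3 - <<'E'
from fit import *
S,D=pickle.load(open("p4.pkl","rb"))
fitred(S0,D0,a0=np.radians(-140)); fitred(S,D)
# bar in side view
p=D0["pixels"].astype(int).min(2);L=[]
for u in range(222,254):
    v=np.arange(218,232);w=np.clip(p[218:232,u]-160,0,None)
    if w.sum()>100:L.append(atz(D0,u,(w*v).sum()/w.sum(),5)[:2])
L=np.array(L);k=np.polyfit(L[:,0],L[:,1],1);print("bar side",len(L),np.degrees(np.arctan(k[0])),"y at axis x",np.polyval(k,572),L[0],L[-1])
g=[np.polyval(k,792)+43.5,220];print("via axis",np.degrees(np.arctan2(*g)))
# scene bar
p=S0["pixels"].astype(int).min(2)
for v in range(246,262,2):
    w=np.clip(p[v,262:292]-165,0,None);print(v,w.sum(),(atz(S0,262+(w*np.arange(30)).sum()/max(w.sum(),1),v,5)[:2]).round(1),end=";")
E
```

```text
red free [572.9 -41.2] -139.81 116.88671875 [np.float32(91.0), np.float32(90.0)]
axis fixed, per view [np.float64(-140.75), np.float64(-139.0)]
red free [572.9 -43.4] 6.7 94.27734375 [np.float32(103.0), np.float32(106.0)]
axis fixed, per view [np.float64(6.73), np.float64(9.48)]
bar side 32 11.93436426021896 y at axis x -43.71274765074904 [789.66207135   1.9309932 ] [693.09882311 -21.45001626]
via axis 11.881316229066673
246 591 [674.5 -14.8];248 763 [682.7 -14.2];250 953 [689.6 -16.9];252 1085 [697.1 -17.7];254 1037 [705.7 -15.5];256 1109 [713.4 -15.6];258 1056 [721.1 -15.4];260 901 [727.7 -18.2];
```

```bash
python3 -m creep '[{"tx":-3,"ty":0,"tz":0,"yaw":0,"grip":0},{"tx":-6,"ty":0,"tz":0,"yaw":0,"grip":0},{"tx":-8,"ty":0,"tz":0,"yaw":0,"grip":0},{"tx":-9,"ty":0,"tz":0,"yaw":0,"grip":0},{"tx":-9.5,"ty":0,"tz":0,"yaw":0,"grip":0},{"tx":-9.5,"ty":0,"tz":0,"yaw":0,"grip":0},{"tx":-4,"ty":0,"tz":0,"yaw":0,"grip":0},{"tx":8,"ty":0,"tz":-20,"yaw":0,"grip":0},{"tx":20,"ty":-20,"tz":-70,"yaw":0,"grip":0},{"tx":30,"ty":-40,"tz":-130,"yaw":0,"grip":0},{"tx":40,"ty":-60,"tz":-190,"yaw":0,"grip":0},{"tx":40,"ty":-60,"tz":-190,"yaw":0,"grip":0}]'
python3 - <<'E'
from fit import *
S=cams.grab_frame("scene");D=cams.grab_frame("side");pickle.dump((S,D),open("p5.pkl","wb"))
fitred(S,D,a0=0.2)
s=readout.sense();w=cams.grab_frame("wrist");pickle.dump((s,w),open("w5.pkl","wb"));print(s["tool_pos"],s["ft_force"])
cv2.imwrite("pics/w5.png",w["pixels"][:,:,::-1])
E
```

```text
clock: 17.73
tool_pos: [529.2, -223.1, 225.3]
ee_rot: [0.003, 3.134, -0.009]
ft_force: [-0.0, -0.3, -0.6]
finger_gap: 0.2
finger_force: 0.0
red free [571.6 -41.8] 10.8 105.81640625 [np.float32(101.0), np.float32(103.0)]
axis fixed, per view [np.float64(12.21), np.float64(12.21)]
[ 528.29513482 -221.22656244  220.83321976] [ 0.50515063 -0.53564768 -0.68307624]
```

View pics/w5.png

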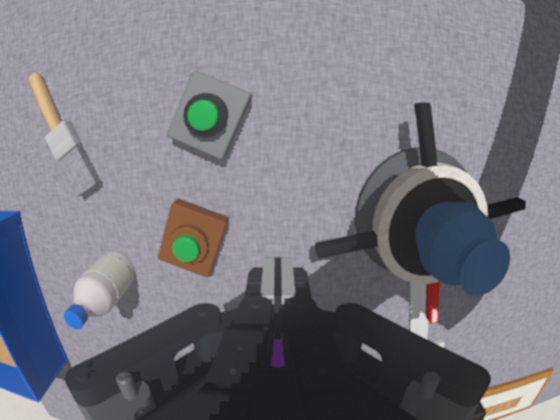

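```bash
python3 - <<'E'
from h import *
import pickle
s,w=pickle.load(open("w5.pkl","rb"))
T=np.eye(4);T[:3,:3]=cv2.Rodrigues(np.array(s["ee_rot"],float))[0];T[:3,3]=s["tool_pos"];T=T@np.array(w["tool_from_camera"])
def az(u,v,z):
    x=np.array([(u-w["cx"])/w["fx"],(v-w["cy"])/w["fy"]]);r=np.hypot(*x);d=np.r_[x/r*np.sin(r),np.cos(r)];d=T[:3,:3]@d;o=T[:3,3]
    return (o+d*(z-o[2])/d[2])[:2]
t={k:az(*q,54) for k,q in {"back":(424,104),"left":(318,249),"right":(524,204),"red":(433,321)}.items()}
for k in t:print(k,t[k].round(1))
A=lambda d:np.degrees(np.arctan2(d[1],d[0])).round(2)
print("red-back",A(t["red"]-t["back"]),"left-right",A(t["right"]-t["left"])-90,"dist",np.linalg.norm(t["red"]-t["back"]),np.linalg.norm(t["right"]-t["left"]),(t["left"]+t["right"])/2)
b=az(418,325,6);print("bar",b,az(418,290,6), A(b-(t["left"]+t["right"])/2))
print("btn",az(203,115,47).round(1),"brown",az(186,249,47).round(1),T[:3,3])
E
```

```text
back [437.4 -70. ]
left [ 597.  -177.3]
right [544.3  94.4]
red [708.7 -13.1]
red-back 11.85 left-right 10.980000000000004 dist 277.23423084907853 276.7837665766007 [570.66564175 -41.44857506]
bar [752.34586345  -7.04009409] [687.46937968 -21.70534507] 10.72
btn [ 454.1 -296.4] brown [ 601.3 -325.3] [ 448.87080469 -221.20696381  373.7076665 ]
```

```bash
python3 -m creep '[{"tx":25,"ty":-25,"tz":0,"yaw":0,"grip":0},{"tx":50,"ty":-50,"tz":0,"yaw":0,"grip":0},{"tx":75,"ty":-76,"tz":20,"yaw":0,"grip":0},{"tx":75,"ty":-76,"tz":60,"yaw":0,"grip":0},{"tx":75,"ty":-76,"tz":100,"yaw":0,"grip":0},{"tx":75,"ty":-76,"tz":125,"yaw":0,"grip":0},{"tx":75,"ty":-76,"tz":140,"yaw":0,"grip":0},{"tx":75,"ty":-76,"tz":140,"yaw":0,"grip":0}]'
python3 -m creep '[{"tx":0,"ty":0,"tz":5,"yaw":0,"grip":0},{"tx":0,"ty":0,"tz":10,"yaw":0,"grip":0},{"tx":0,"ty":0,"tz":15,"yaw":0,"grip":0},{"tx":0,"ty":0,"tz":20,"yaw":0,"grip":0},{"tx":0,"ty":0,"tz":25,"yaw":0,"grip":0},{"tx":0,"ty":0,"tz":30,"yaw":0,"grip":0},{"tx":0,"ty":0,"tz":30,"yaw":0,"grip":0}]'
python3 - <<'E'
from h import *
a=cams.grab_frame("scene")["pixels"][180:250,135:205,::-1];b=cams.grab_frame("side")["pixels"][125:195,300:370,::-1]
cv2.imwrite("pics/btn.png",np.hstack([cv2.resize(i,(390,390),interpolation=cv2.INTER_CUBIC) for i in(a,b)]))
E
```

```text
clock: 18.88
tool_pos: [453.2, -296.4, 79.5]
ee_rot: [0.001, -3.14, -0.003]
ft_force: [0.6, -0.0, 0.5]
finger_gap: -0.2
finger_force: 0.0
clock: 19.75
tool_pos: [453.4, -297.0, 50.3]
ee_rot: [0.0, -3.141, -0.001]
ft_force: [0.3, 0.1, 0.1]
finger_gap: 0.1
finger_force: 0.0
```

View pics/btn.png

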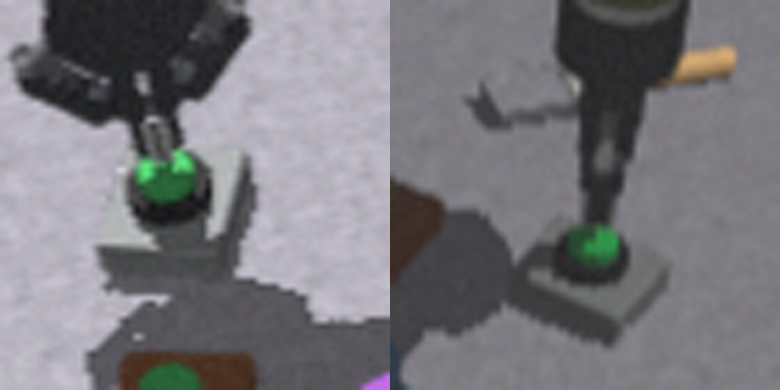

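The fingertip is centred just above the green button on the grey box, at about (160,155) in the left crop. Now I'll press slowly.

```bash
python3 -m creep '[{"tx":0,"ty":0,"tz":2,"yaw":0,"grip":0},{"tx":0,"ty":0,"tz":4,"yaw":0,"grip":0},{"tx":0,"ty":0,"tz":6,"yaw":0,"grip":0},{"tx":0,"ty":0,"tz":8,"yaw":0,"grip":0},{"tx":0,"ty":0,"tz":8,"yaw":0,"grip":0}]'
python3 -m creep '[{"tx":0,"ty":0,"tz":1,"yaw":0,"grip":0},{"tx":0,"ty":0,"tz":2,"yaw":0,"grip":0},{"tx":0,"ty":0,"tz":3,"yaw":0,"grip":0},{"tx":0,"ty":0,"tz":3,"yaw":0,"grip":0}]'
```

```text
clock: 20.48
tool_pos: [453.5, -297.0, 42.5]
ee_rot: [0.0, -3.141, -0.0]
ft_force: [-0.9, -0.8, 0.3]
finger_gap: -0.1
finger_force: 0.0
clock: 20.98
tool_pos: [453.5, -297.1, 39.6]
ee_rot: [0.0, -3.141, -0.0]
ft_force: [0.4, -0.6, 0.3]
finger_gap: 0.1
finger_force: 0.0
```

```bash
python3 -m creep '[{"tx":0,"ty":0,"tz":1,"yaw":0,"grip":0},{"tx":0,"ty":0,"tz":2,"yaw":0,"grip":0},{"tx":0,"ty":0,"tz":3,"yaw":0,"grip":0},{"tx":0,"ty":0,"tz":3,"yaw":0,"grip":0}]'
python3 -m creep '[{"tx":0,"ty":0,"tz":1,"yaw":0,"grip":0},{"tx":0,"ty":0,"tz":2,"yaw":0,"grip":0},{"tx":0,"ty":0,"tz":3,"yaw":0,"grip":0},{"tx":0,"ty":0,"tz":3,"yaw":0,"grip":0}]'
```

```text
clock: 21.48
tool_pos: [453.6, -297.1, 36.8]
ee_rot: [-0.0, 3.141, -0.0]
ft_force: [-0.6, 0.7, 3.5]
finger_gap: -0.0
finger_force: 1.1
clock: 21.98
tool_pos: [453.6, -297.1, 33.8]
ee_rot: [-0.0, 3.142, -0.0]
ft_force: [0.3, -0.1, 4.3]
finger_gap: -0.0
finger_force: 1.8
```

```bash
python3 -m creep '[{"tx":0,"ty":0,"tz":1,"yaw":0,"grip":0},{"tx":0,"ty":0,"tz":2,"yaw":0,"grip":0},{"tx":0,"ty":0,"tz":2,"yaw":0,"grip":0}]'
python3 -m creep '[{"tx":0,"ty":0,"tz":0.5,"yaw":0,"grip":0},{"tx":0,"ty":0,"tz":1,"yaw":0,"grip":0},{"tx":0,"ty":0,"tz":1,"yaw":0,"grip":0}]'
```

```text
clock: 22.35
tool_pos: [453.6, -297.2, 31.7]
ee_rot: [-0.0, 3.142, -0.0]
ft_force: [-0.5, 1.4, 4.6]
finger_gap: -0.1
finger_force: 2.3
clock: 22.72
tool_pos: [453.6, -297.2, 31.4]
ee_rot: [-0.0, 3.141, -0.001]
ft_force: [-2.4, 1.5, 11.0]
finger_gap: 0.2
finger_force: 5.4
```

At 11 N the button is on its stop, so it is fully down. Release and retreat, then check the final state.

```bash
python3 -m creep '[{"tx":0,"ty":0,"tz":-4,"yaw":0,"grip":0},{"tx":0,"ty":0,"tz":-10,"yaw":0,"grip":0},{"tx":0,"ty":0,"tz":-30,"yaw":0,"grip":0},{"tx":0,"ty":0,"tz":-60,"yaw":0,"grip":0},{"tx":0,"ty":0,"tz":-100,"yaw":0,"grip":0},{"tx":0,"ty":0,"tz":-140,"yaw":0,"grip":0},{"tx":0,"ty":0,"tz":-170,"yaw":0,"grip":0},{"tx":0,"ty":0,"tz":-170,"yaw":0,"grip":0},{"tx":0,"ty":0,"tz":-170,"yaw":0,"grip":0}]'
python3 - <<'E'
from fit import *
S=cams.grab_frame("scene");D=cams.grab_frame("side")
fitred(S,D,a0=0.2)
m=lambda f,a:[np.mean(np.nonzero((f["pixels"].astype(int)[:,:,1]>f["pixels"].astype(int)[:,:,0]+60)[a])[i]).round(1) for i in(0,1)]
A=np.s_[195:225,150:180];B=np.s_[155:180,325:350]
print("button px before/after",m(S0,A),m(S,A),m(D0,B),m(D,B))
E
```

```text
clock: 23.85
tool_pos: [453.1, -296.7, 199.6]
ee_rot: [0.0, -3.14, -0.002]
ft_force: [-0.2, -0.5, -0.5]
finger_gap: -0.4
finger_force: 0.0
red free [571.4 -42.3] 10.71 114.8046875 [np.float32(101.0), np.float32(91.0)]
axis fixed, per view [np.float64(11.46), np.float64(9.46)]
button px before/after [np.float64(15.1), np.float64(14.4)] [np.float64(15.1), np.float64(14.3)] [np.float64(12.6), np.float64(11.5)] [np.float64(12.5), np.float64(11.5)]
```

```bash
python3 -c "
from cell import arm
print(arm.job_done())"
```

```text
the job is handed in; nothing more can be done
None
```

I turned the red arm to face the lens, within about 1° by my image measurements, then pressed the green button on the grey box fully down (11 N, against its stop). It came back up, and I handed the job in at about 24 s of the 64 s allowed.

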